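Tip a standing matchbox onto the labelling board and push it up to the stop

TASK

Push the standing matchbox over so that it falls towards the metal stop bar and lies on its broad side on the labelling board. Then push it along the board until its end is flush against the stop bar, square to it and lying flat, ready for its label. Only push it: do not lift or carry it, and leave the label roll, the tape measure and the small kraft box where they are.

Things in the scene. Friction and masses are not known exactly. Their poses are not given: they have to be found in the camera images.
- label_board: Fixed plywood labelling board, 360 (x) x 200 (y) x 9 mm thick, flat on the workbench; the box stands on it. Origin: centre of its underside. +x points along the board to the stop bar, +z up. The stop bar is a bare aluminium bar fixed across the whole width of the board at x = 150 to 172 mm, 28 mm high above the board, with two screw heads on its top.
- stop_face (a point): Centre of the stop bar's inner face (the face looking to the board's -x, towards the matchbox), 14 mm above the board's top and 150 mm in +x from the board's origin. Axes as the board's.
- matchbox: Large closed matchbox, loose, about 0.1 kg, standing on end on the board. 34 mm thick (its x), 60 mm wide (its y), 118 mm tall (its z). Origin: centre of the end it stands on. Broad sides face +x and -x; at the start +x points to the stop bar within 0.3 rad. It tips over its lower edge once its top is pushed some 30 mm. Lying on a broad side its origin is 17 mm above the board.
- matchbox_head (a point): Centre of the matchbox's upper end (118 mm from its origin along its z); after the box is tipped over, this is the end that is to rest against the stop bar. Axes as the matchbox's.
- label_roll: Bystander: white roll of labels on end, 66 mm across, 60 mm high, on the bench beside the board. Origin: centre of its underside.
- tape_measure: Bystander: yellow tape measure, 68 x 71 x 35 mm high, on the bench beside the board. Origin: centre of its underside.
- small_carton: Bystander: small kraft gift box with a white paper band, 50 x 66 x 46 mm high, on the bench beside the board. Origin: centre of its underside.

How it is judged:
On the way, in this order (a step that is already met when the one before it is completed fails the run):
1. the matchbox lies on a broad side on the board, its former upper end towards the stop bar ((angle between matchbox's own x axis and vertical below 0.1 rad or angle between matchbox's own x axis and vertical above 3.04 rad) and z of matchbox_head in the frame of label_board between 0.018 and 0.032 m and z of matchbox in the frame of label_board between 0.018 and 0.032 m and x of matchbox_head in the frame of label_board above -0.02 m and x of matchbox in the frame of label_board below 0.06 m and angle between the z axis of matchbox and the x axis of label_board, either way round below 0.8 rad and linear speed of matchbox below 0.05 m/s), for 0.2 s.
2. its end is flush against the stop bar ((angle between matchbox's own x axis and vertical below 0.1 rad or angle between matchbox's own x axis and vertical above 3.04 rad) and z of matchbox_head in the frame of label_board between 0.018 and 0.032 m and z of matchbox in the frame of label_board between 0.018 and 0.032 m and x of matchbox_head in the frame of label_board between 0.145 and 0.155 m and angle between the z axis of matchbox and the x axis of label_board, either way round below 0.06 rad and y of matchbox_head in the frame of label_board between -0.085 and 0.085 m), for 0.2 s.
At the end, for the whole second after the job is handed in: The matchbox lies at rest on a broad side on the board (within 0.1 rad), its former upper end within 5 mm of the stop bar's face, square to it within 0.06 rad and its middle within 85 mm of the middle of the bar; the label roll, tape measure and small kraft box are within 20 mm of where they were (all of step 2 and linear speed of matchbox below 0.01 m/s and distance of each of label_roll, tape_measure, small_carton from where it was at the start of the episode below 0.02 m); the robot touches nothing.
It fails at once if the matchbox is lifted (its foot end rises more than 50 mm above the bench, or its other end more than 150 mm) (height (world z) of matchbox above 0.05 m or height (world z) of matchbox_head above 0.15 m).
It fails at once if a bystander is moved by more than 20 mm (distance of any of label_roll, tape_measure, small_carton from where it was at the start of the episode above 0.02 m).
It also fails if it takes over 45 s, if anything falls off the work surface, if the arm or the gripper's body presses on something with over 40 N, if the wrist force passes 120 N, or if a joint passes its speed limit or range.

ROBOT

A 6-joint arm with a two-finger parallel gripper is mounted at the origin on the work surface; the furniture and walls round the work are solid. World frame = base frame: x ahead of the robot, y to its left, z up, the work surface at z = 0. Lengths are in m, angles in rad, forces in N, time in s.
With the tool pointing down it reaches from about 0.35 to 0.975 m from the base axis. Payload 4.9 kg.
Tool frame: the origin (TCP) lies at the very end of the fingers, on their centre line; the grasp point (between the pads) lies 19 mm behind it; z points along the fingers, y is the direction in which the jaws open and shut (so a half turn about z gives the same grasp; the last joint's range is limited). The gripper opens to 85 mm and grips with 20 to 120 N. Pads are 22 mm wide; open, the fingers measure 114 mm over their backs; the gripper's body (76 mm by 85 mm) begins 54 mm behind the grasp point. The pads swing forward as they close: fully open they stand 13 mm farther back than shut.
Start: joints at [1.195, 0.053, 1.613, -0, 1.476, -0.119], TCP at [0.159, 0.604, 0.231] pointing down, gripper open.
Joint ranges: [-3.01, 3.01], [-1.01, 2.22], [0.06, 2.58], [-1.02, 4.17], [0.09, 2.62], [-3.14, 3.14]. Speed limits (rad/s): [2.57, 2.57, 3.14, 3.14, 3.14, 3.14].

INTERFACE

Orientations are given as a unit quaternion [w, x, y, z].
In Python, from plant import state, eyes, job_done gives the robot as it stands.
- The arm moves only by the tool apply_moves, never from a script. Its argument "commands" is a list of rows, each an object with "linear": the shift along the tool's x, y, z in m, a list of three; "delta_rot": the turn, a rotation vector about the tool's x, y, z in degrees, a list of three; "fingers": the closure in counts, from 0 (fully open) to 255 (shut). In form: [{"linear": [x, y, z], "delta_rot": [wx, wy, wz], "fingers": fingers}, ...]. A call has exactly 8 rows; each row is the pose to reach, as a shift and turn from the pose commanded when the call began, along the tool's axes at that moment; what a row does not reach only later rows make up. A row lasts 1/10 s, in which the tool goes at most 50 mm and 8.59 degrees, less where a joint would pass 70% of its speed; a pose out of reach is approached as far as the arm can. A call with a gripper value outside its range is refused whole. The fingers move at their own pace and stop on an object; the grip force is fixed at half the most. Time passes only in rows, so rows that repeat a pose let the fingers close, or fill a call up. It gives the time, the measured TCP pose, the force and the opening at its end, in the units of the state.
- state(): the state, without advancing time (a new reading comes with each control period).
- eyes.grab_frame(name): name is "side" or "top" or "wrist"; returns the picture (420x560x3 uint8, red, green, blue); there is no depth.
- eyes.camera_params(name): a dict with "fx", "fy", "cx", "cy" (pixels), "position" and "rotation" of the camera in the world; the wrist camera has in their place "T_tool_cam" (4x4, takes a point from camera to tool coordinates, whose origin is the TCP and whose axes are the flange's). Camera axes: x right, y down, z forward; pixel columns grow to the right and rows downward; lengths in m; the calibration is good to about 2 mm. A picture is of the moment at which its call begins: read the wrist's pose just before it. camera_params takes no time and is no camera call.
- job_done(): hands the job in, once; it reports no verdict.
The state is a dict: "time": time; "joint_pos": joint angles; "joint_vel": joint speeds; "joint_efforts": joint torques, N m; "tool_pos": TCP position; "tool_rot": TCP orientation; "contact_force": force on the tool from outside, world axes, zero at the start; "ft_torque": the same for the moment, N m; "gripper_width": opening from 0.0 (shut) to 1.0 (fully open).
Only numpy, scipy, OpenCV 4.12 (cv2) and the standard library are available. Lean on these libraries where they do the work, as an engineer would, in place of code of your own. Each camera call takes 0.05 s, during which the arm holds its last target.

## Working session

There is one attempt and no reset: what is moved stays moved. The work goes in short steps, Python scripts to look and compute and a tool call to move; the robot and the scene stay as the last step left them, time stands still between calls to the robot, and variables do not carry over. Pictures are saved under pics/ and viewed, and the job is handed in when it is done.

Besides the shell and the picture viewer there is one more tool, called after "Call:" as name(argument=value, ...) on one line, values as JSON. apply_moves: Moves the arm, as the interface text tells. Its arguments: {"type":"object","properties":{"commands":{"type":"array","items":{"type":"object","properties":{"linear":{"type":"array","items":{"type":"number"}},"delta_rot":{"type":"array","items":{"type":"number"}},"fingers":{"type":"number"}}}}},"required":["commands"]}

```bash
mkdir -p pics; ls; cat > h.py <<'E'
import numpy as np, cv2
from plant import state, eyes, job_done
def save(name,fn):
    im=eyes.grab_frame(name); cv2.imwrite('pics/'+fn,im[:,:,::-1]); return im
def ray(name,u,v):
    p=eyes.camera_params(name); R=np.array(p['rotation']); 
    d=R@np.array([(u-p['cx'])/p['fx'],(v-p['cy'])/p['fy'],1]); return np.array(p['position']),d
def atz(name,u,v,z):
    o,d=ray(name,u,v); return o+d*(z-o[2])/d[2]
def proj(name,P):
    p=eyes.camera_params(name); R=np.array(p['rotation']); c=R.T@(np.array(P)-np.array(p['position']))
    return p['fx']*c[0]/c[2]+p['cx'],p['fy']*c[1]/c[2]+p['cy']
def tri(a,b):
    (o1,d1),(o2,d2)=a,b
    A=np.array([d1,-d2]).T; s=np.linalg.lstsq(A,o2-o1,rcond=None)[0]
    p,q=o1+d1*s[0],o2+d2*s[1]; return (p+q)/2,np.linalg.norm(p-q)
E
python3 - <<'E'
from h import *
save('side','s0.png');save('top','t0.png')
print(state()); print(eyes.camera_params('side'),eyes.camera_params('top'))
E
```

```text
pics
{'time': 0.1, 'joint_pos': array([ 1.19502825e+00,  5.32946728e-02,  1.61416079e+00, -1.89124103e-05,
        1.47599343e+00, -1.18986005e-01]), 'joint_vel': array([ 0.00149422, -0.00127554, -0.00405546,  0.00034761, -0.00076382,
        0.00029511]), 'joint_efforts': array([-1.23297345e-04, -3.94901383e+01, -3.71365607e+01, -1.62516071e-04,
        3.88324013e-03, -5.82368202e-06]), 'tool_pos': array([0.15851872, 0.60398024, 0.23018113]), 'tool_rot': array([-2.18135272e-04,  1.28037637e-01,  9.91768875e-01, -9.02173409e-04]), 'contact_force': array([-0.42471326, -0.06189257, -0.14716087]), 'ft_torque': array([ 0.0408329 , -0.0308358 ,  0.00183624]), 'gripper_width': 1.003608826745886}
{'fx': 456.32160727533653, 'fy': 456.32160727533653, 'cx': 283.9337051736376, 'cy': 208.07264762709232, 'position': array([0.52285875, 0.8213283 , 0.66688116]), 'rotation': array([ 0.01460224, -0.02140754,  0.91374742, -0.40545548])} {'fx': 399.3970933020646, 'fy': 399.3970933020646, 'cx': 280.06521844643055, 'cy': 210.90493647711008, 'position': array([0.38575778, 0.16209414, 0.92823446]), 'rotation': array([-0.08936894,  0.71784831, -0.68500891,  0.08642793])}
```

Rotation is a quaternion; I'll convert.

```bash
sed -i "s/R=np.array(p\['rotation'\])/R=Q(p['rotation'])/" h.py; cat >> h.py <<'E'
from scipy.spatial.transform import Rotation as Rn
def Q(q): return Rn.from_quat([q[1],q[2],q[3],q[0]]).as_matrix()
E
python3 - <<'E'
from h import *
print(Q(state()['tool_rot']).round(3))
E
```

```text
[[-0.967  0.254 -0.001]
 [ 0.254  0.967 -0.002]
 [ 0.    -0.002 -1.   ]]
```

View pics/s0.png

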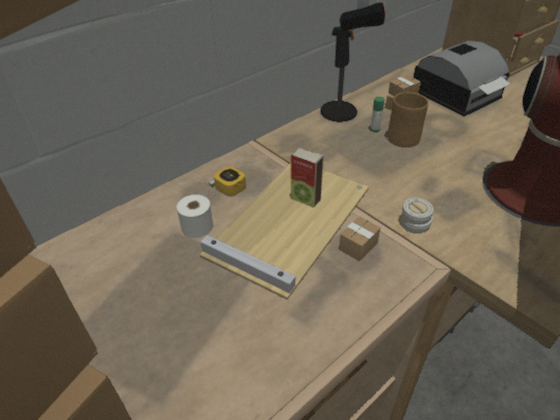

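View pics/t0.png

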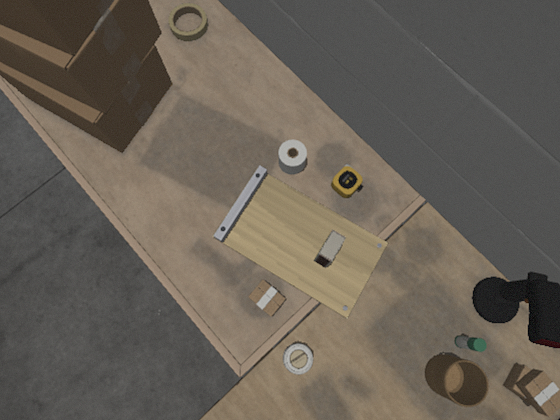

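```bash
python3 - <<'E'
from h import *
t=cv2.imread('pics/t0.png');s=cv2.imread('pics/s0.png')
cv2.imwrite('pics/t0c.png',cv2.resize(t[130:330,200:400],None,fx=3,fy=3,interpolation=cv2.INTER_CUBIC))
cv2.imwrite('pics/s0c.png',cv2.resize(s[140:300,160:390],None,fx=3.4,fy=3.4,interpolation=cv2.INTER_CUBIC))
print(atz('top',330,248,.1),atz('side',305,180,.07),proj('top',state()['tool_pos']),proj('side',state()['tool_pos']))
E
```

```text
[0.52140804 0.06253402 0.1       ] [0.52249617 0.0733761  0.07      ] (np.float64(-9.587553554450892), np.float64(448.7309513529331)) (np.float64(678.9709321685848), np.float64(404.1381328684949))
```

View pics/t0c.png

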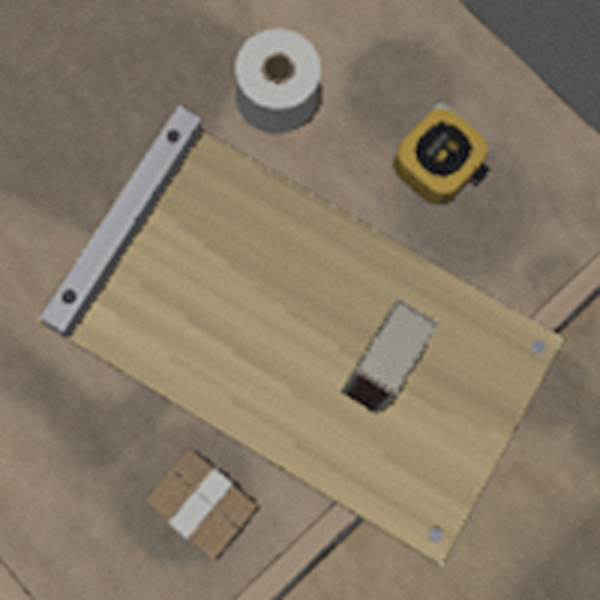

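View pics/s0c.png

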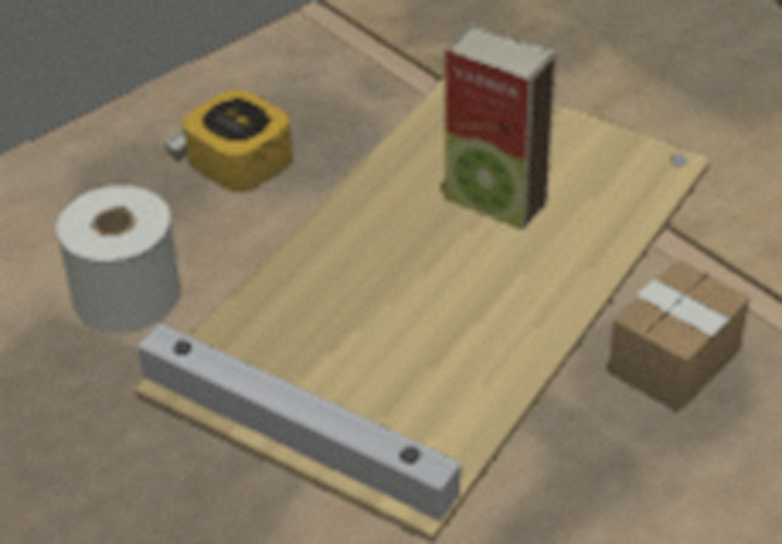

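```bash
python3 - <<'E'
from h import *
T=lambda u,v:(u/3+200,v/3+130)
S=lambda u,v:(u/3.4+160,v/3.4+140)
pr=lambda n,p:print(n,np.round(p,4))
for n,p in dict(c1=(562,340),c2=(443,563)).items(): pr(n,atz('top',*T(*p),.009))
for n,p in dict(i1=(203,124),i2=(70,333),o1=(180,107),o2=(43,320)).items(): pr(n,atz('top',*T(*p),.037))
for n,p in dict(m1=(400,301),m2=(437,321),m3=(393,393),m4=(357,372)).items(): pr(n,atz('top',*T(*p),.127))
for n,p in dict(b4=(343,391),b3=(379,412)).items(): pr(n,atz('top',*T(*p),.009))
print('side')
for n,p in dict(frontL=(446,52),frontR=(530,75),backR=(553,48),backL=(470,28)).items(): pr(n,atz('side',*S(*p),.127))
for n,p in dict(frontL=(445,190),frontR=(524,226)).items(): pr(n,atz('side',*S(*p),.009))
for n,p in dict(boardBackcorner=(708,158),nearcorner=(434,538)).items(): pr(n,atz('side',*S(*p),.009))
print('tri')
for n,a,b in [('m4/frontR',(357,372),(530,75)),('m3/backR',(393,393),(553,48)),('m1/frontL',(400,301),(446,52)),('m2',(437,321),(470,28)),('screw2',(69,297),(410,455)),('screw1',(173,136),(182,347)),('b4',(343,391),(524,226)),('c2',(443,563),(708,158))]:
  p,e=tri(ray('top',*T(*a)),ray('side',*S(*b))); print(n,p.round(4),round(e,4))
# bystanders
pr('roll top',atz('top',*T(278,68),.06)); pr('tape',atz('top',*T(443,150),.035)); pr('carton',atz('top',*T(205,500),.046))
print(eyes.camera_params('wrist'))
E
```

```text
c1 [ 0.5535 -0.0816  0.009 ]
c2 [0.3819 0.0099 0.009 ]
i1 [0.7074 0.2049 0.037 ]
i2 [0.5364 0.2959 0.037 ]
o1 [0.7208 0.2239 0.037 ]
o2 [0.5453 0.3171 0.037 ]
m1 [0.5537 0.0595 0.127 ]
m2 [0.5411 0.0343 0.127 ]
m3 [0.4908 0.0634 0.127 ]
m4 [0.5038 0.0877 0.127 ]
b4 [0.506  0.0872 0.009 ]
b3 [0.4912 0.0593 0.009 ]
side
frontL [0.5518 0.066  0.127 ]
frontR [0.5019 0.087  0.127 ]
backR [0.4882 0.0595 0.127 ]
backL [0.5382 0.0406 0.127 ]
frontL [0.5527 0.0544 0.009 ]
frontR [0.5013 0.0874 0.009 ]
boardBackcorner [0.3792 0.0147 0.009 ]
nearcorner [0.5474 0.3317 0.009 ]
tri
m4/frontR [0.5028 0.0879 0.1279] 0.0017
m3/backR [0.4894 0.0639 0.1304] 0.0019
m1/frontL [0.5533 0.0592 0.1225] 0.0027
m2 [0.5401 0.0339 0.1229] 0.0036
screw2 [0.5627 0.2992 0.0363] 0.0027
screw1 [0.6947 0.228  0.0376] 0.0029
b4 [0.5036 0.0876 0.0098] 0.0046
c2 [0.3801 0.0096 0.0052] 0.0036
roll top [0.7479 0.1482 0.06  ]
tape [0.6955 0.0157 0.035 ]
carton [0.4179 0.1875 0.046 ]
{'fx': 337.72408039239986, 'fy': 337.72408039239986, 'cx': 274.8107693683466, 'cy': 208.51694158954214, 'T_tool_cam': array([[ 2.10352393e-04, -9.64938294e-01, -2.62476750e-01,
         6.64980265e-02],
       [ 9.99999935e-01,  2.79479145e-04, -2.26030495e-04,
        -5.66810433e-04],
       [ 2.91462258e-04, -2.62476685e-01,  9.64938291e-01,
        -1.42558455e-01],
       [ 0.00000000e+00,  0.00000000e+00,  0.00000000e+00,
         1.00000000e+00]])}
```

```bash
python3 - <<'E'
from h import *
for n,p in dict(lamp=(495,300),red=(545,345),wallbase=(370,150),boxes=(120,140),pot=(445,375),cup=(298,358),green=(470,343),c=(300,270)).items():
  print(n,atz('top',*p,0.0).round(3))
print(proj('top',(0,0,0)),proj('side',(0,0,0)))
# plan
yaw=np.radians(61.9);u=np.array([np.cos(yaw),np.sin(yaw)]);v=np.array([-u[1],u[0]])
s=state(); R=Q(s['tool_rot'])
Rt=np.array([[u[0],-v[0],0],[u[1],-v[1],0],[0,0,-1]])
print('rotvec deg tool',np.degrees(Rn.from_matrix(R.T@Rt).as_rotvec()))
c=np.array([.5224,.0612])
for b,z in ((.075,.231),(.05,.105)):
  P=np.r_[c-u*b,z]; print(P, 'tool delta',R.T@(P-s['tool_pos']))
E
```

```text
lamp [ 0.436 -0.326  0.   ]
red [ 0.344 -0.428  0.   ]
wallbase [ 0.789 -0.045  0.   ]
boxes [0.786 0.581 0.   ]
pot [ 0.271 -0.203  0.   ]
cup [0.291 0.117 0.   ]
green [ 0.34  -0.262  0.   ]
c [0.483 0.119 0.   ]
(np.float64(350.91556805628596), np.float64(514.2756230709333)) (np.float64(535.9848827765135), np.float64(189.63454995038836))
rotvec deg tool [-8.57782869e-02  8.71589175e-02  1.03387541e+02]
[ 0.48707411 -0.00495951  0.231     ] tool delta [-4.72433901e-01 -5.05532542e-01  1.87477554e-05]
[0.49884941 0.01709366 0.105     ] tool delta [-0.47824773 -0.48097942  0.12597248]
```

Call:
apply_moves(commands=[{"linear": [-0.03, -0.032, 0], "delta_rot": [0, 0, 8], "fingers": 150}, {"linear": [-0.06, -0.064, 0], "delta_rot": [0, 0, 16], "fingers": 150}, {"linear": [-0.09, -0.096, 0], "delta_rot": [0, 0, 24], "fingers": 150}, {"linear": [-0.12, -0.128, 0], "delta_rot": [0, 0, 32], "fingers": 150}, {"linear": [-0.15, -0.16, 0], "delta_rot": [0, 0, 40], "fingers": 150}, {"linear": [-0.18, -0.192, 0], "delta_rot": [0, 0, 48], "fingers": 150}, {"linear": [-0.21, -0.224, 0], "delta_rot": [0, 0, 56], "fingers": 150}, {"linear": [-0.24, -0.256, 0], "delta_rot": [0, 0, 64], "fingers": 150}])

```text
time: 0.9
tool_pos: [0.3261, 0.2942, 0.2309]
tool_rot: [0.0, 0.636, 0.772, -0.0]
contact_force: [1.2, 0.7, 0.1]
gripper_width: 0.406
```

```bash
cat >> h.py <<'E'
yaw=np.radians(61.9);u=np.array([np.cos(yaw),np.sin(yaw)]);v=np.array([-u[1],u[0]])
O=np.array([.552,.120])
def plan(P,yw=yaw):
    s=state(); R=Q(s['tool_rot']); u=np.array([np.cos(yw),np.sin(yw)]);v=np.array([-u[1],u[0]])
    Rt=np.array([[u[0],-v[0],0],[u[1],-v[1],0],[0,0,-1]])
    print('t',s['time'],'pos',s['tool_pos'].round(4),'w',round(s['gripper_width'],3),'F',s['contact_force'].round(2))
    print('lin',(R.T@(np.array(P)-s['tool_pos'])).round(4),'rot',np.degrees(Rn.from_matrix(R.T@Rt).as_rotvec()).round(2))
E
python3 - <<'E'
from h import *
plan([.487,-.005,.231])
E
```

```text
t 0.9 pos [0.3261 0.2942 0.2309] w 0.406 F [1.23 0.66 0.15]
lin [-3.244e-01  1.010e-01 -1.000e-04] rot [-1.000e-02  1.000e-02  3.908e+01]
```

Call:
apply_moves(commands=[{"linear": [-0.046, 0.0145, 0], "delta_rot": [0, 0, 5.6], "fingers": 150}, {"linear": [-0.092, 0.029, 0], "delta_rot": [0, 0, 11.2], "fingers": 150}, {"linear": [-0.139, 0.0434, 0], "delta_rot": [0, 0, 16.8], "fingers": 150}, {"linear": [-0.185, 0.058, 0], "delta_rot": [0, 0, 22.4], "fingers": 150}, {"linear": [-0.231, 0.0722, 0], "delta_rot": [0, 0, 28], "fingers": 150}, {"linear": [-0.278, 0.0867, 0], "delta_rot": [0, 0, 33.6], "fingers": 150}, {"linear": [-0.3244, 0.101, 0], "delta_rot": [0, 0, 39.1], "fingers": 150}, {"linear": [-0.3244, 0.101, 0], "delta_rot": [0, 0, 39.1], "fingers": 150}])

```text
time: 1.7
tool_pos: [0.4896, -0.0069, 0.2307]
tool_rot: [0.0, 0.858, 0.513, -0.001]
contact_force: [-0.2, 1.0, -0.1]
gripper_width: 0.412
```

```bash
python3 - <<'E'
from h import *
c=np.array([.5224,.0612])
plan(np.r_[c-u*.06,.1])
save('wrist','w1.png'); save('side','s1.png'); print(np.degrees(np.arctan2(*Q(state()['tool_rot'])[:2,0][::-1])))
E
```

```text
t 1.7 pos [ 0.4896 -0.0069  0.2307] w 0.412 F [-0.23  1.02 -0.09]
lin [ 0.0157 -0.0032  0.1307] rot [-0.    0.09 -0.17]
62.072066384381316
```

View pics/w1.png

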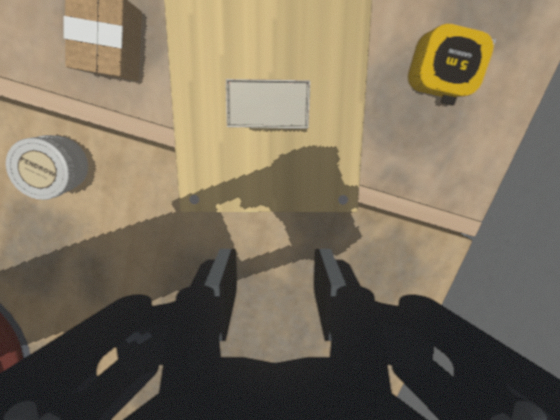

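View pics/s1.png

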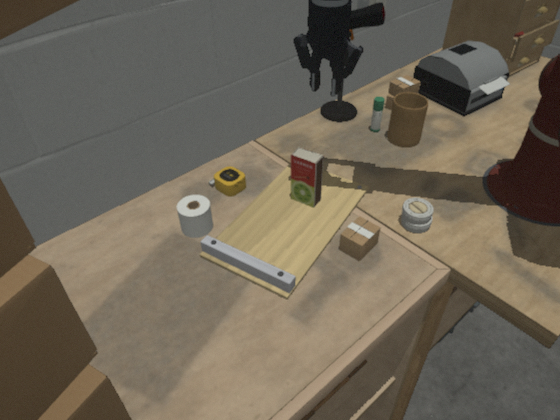

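```bash
cat >> h.py <<'E'
def wat(u_,v_,z,s=None):
    s=s or state(); p=eyes.camera_params('wrist'); T=p['T_tool_cam']; R=Q(s['tool_rot'])
    d=R@T[:3,:3]@np.array([(u_-p['cx'])/p['fx'],(v_-p['cy'])/p['fy'],1]); o=R@T[:3,3]+s['tool_pos']
    return o+d*(z-o[2])/d[2]
def bf(P): d=np.array(P)[:2]-O; return np.array([d@u,d@v])
E
python3 - <<'E'
from h import *
for p in [(228,80),(309,80),(307,129),(229,126)]:
  P=wat(*p,.127); print(P.round(4),bf(P).round(4))
for p in [(179,212),(358,212)]:
  P=wat(*p,.009); print(P.round(4),bf(P).round(4))
E
```

```text
[0.5018 0.0912 0.127 ] [-0.049   0.0307]
[0.5508 0.0652 0.127 ] [-0.0489 -0.0247]
[0.535  0.0366 0.127 ] [-0.0815 -0.0243]
[0.4871 0.0644 0.127 ] [-0.0796  0.031 ]
[0.3753 0.014  0.009 ] [-0.1767  0.1059]
[ 0.5527 -0.0798  0.009 ] [-0.176  -0.0947]
```

Call:
apply_moves(commands=[{"linear": [0.005, -0.003, 0.035], "delta_rot": [0, 0, -0.2], "fingers": 150}, {"linear": [0.01, -0.003, 0.07], "delta_rot": [0, 0, -0.2], "fingers": 150}, {"linear": [0.015, -0.003, 0.105], "delta_rot": [0, 0, -0.2], "fingers": 150}, {"linear": [0.0157, -0.003, 0.126], "delta_rot": [0, 0, -0.2], "fingers": 150}, {"linear": [0.0157, -0.003, 0.126], "delta_rot": [0, 0, -0.2], "fingers": 150}, {"linear": [0.022, -0.003, 0.126], "delta_rot": [0, 0, -0.2], "fingers": 150}, {"linear": [0.028, -0.003, 0.126], "delta_rot": [0, 0, -0.2], "fingers": 150}, {"linear": [0.034, -0.003, 0.126], "delta_rot": [0, 0, -0.2], "fingers": 150}])

```text
time: 2.6
tool_pos: [0.5031, 0.0297, 0.1075]
tool_rot: [0.001, 0.855, 0.518, 0.002]
contact_force: [-0.7, 0.1, -0.5]
gripper_width: 0.413
```

```bash
python3 - <<'E'
from h import *
print(state()['tool_pos'],bf(state()['tool_pos']),state()['contact_force'])
save('wrist','w2.png'); save('side','s2.png')
s=cv2.imread('pics/s2.png')
cv2.imwrite('pics/s2c.png',cv2.resize(s[80:240,200:430],None,fx=3.4,fy=3.4))
E
```

```text
[0.50314965 0.02969932 0.10746683] [-0.10266575  0.00055951] [-0.66372756  0.06113691 -0.50624096]
```

View pics/w2.png

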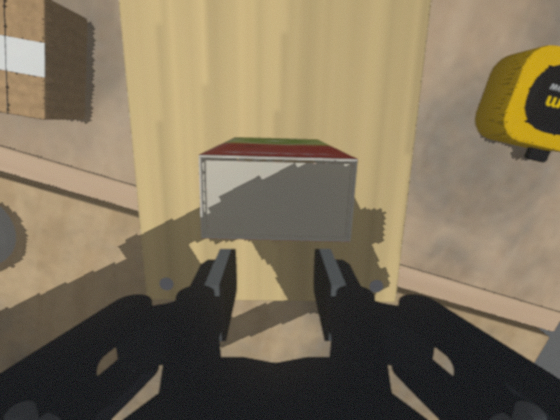

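View pics/s2c.png

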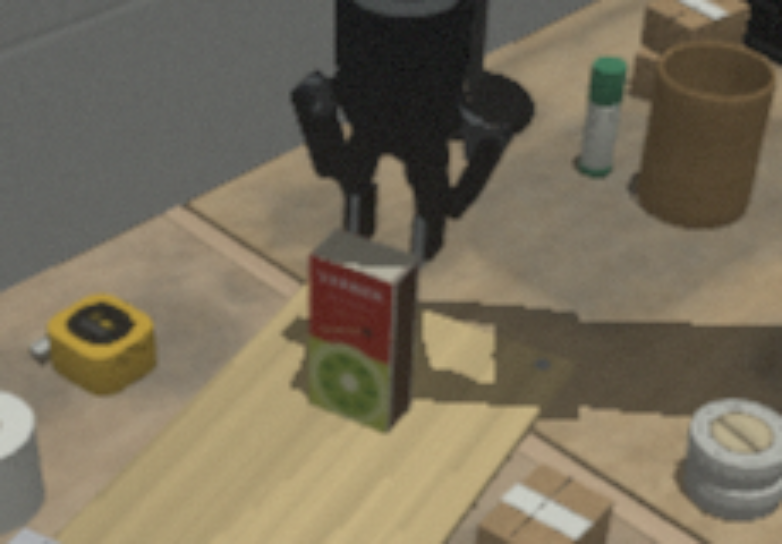

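Call:
apply_moves(commands=[{"linear": [0.004, 0, 0.008], "delta_rot": [0, 0, 0], "fingers": 150}, {"linear": [0.01, 0, 0.008], "delta_rot": [0, 0, 0], "fingers": 150}, {"linear": [0.016, 0, 0.008], "delta_rot": [0, 0, 0], "fingers": 150}, {"linear": [0.022, 0, 0.008], "delta_rot": [0, 0, 0], "fingers": 150}, {"linear": [0.028, 0, 0.008], "delta_rot": [0, 0, 0], "fingers": 150}, {"linear": [0.033, 0, 0.008], "delta_rot": [0, 0, 0], "fingers": 150}, {"linear": [0.036, 0, 0.008], "delta_rot": [0, 0, 0], "fingers": 150}, {"linear": [0.039, 0, 0.008], "delta_rot": [0, 0, 0], "fingers": 150}])

```text
time: 3.5
tool_pos: [0.5198, 0.0639, 0.0973]
tool_rot: [-0.0, 0.855, 0.518, -0.0]
contact_force: [0.5, 0.4, -0.3]
gripper_width: 0.413
```

```bash
python3 - <<'E'
from h import *
print(state()['tool_pos'],bf(state()['tool_pos']),state()['contact_force'])
save('wrist','w3.png'); save('side','s3.png')
s=cv2.imread('pics/s3.png')
cv2.imwrite('pics/s3c.png',cv2.resize(s[80:240,200:430],None,fx=3.4,fy=3.4))
E
```

```text
[0.51979262 0.06388263 0.09731098] [-0.0646727   0.00197905] [ 0.50956051  0.41911894 -0.27537695]
```

View pics/s3c.png

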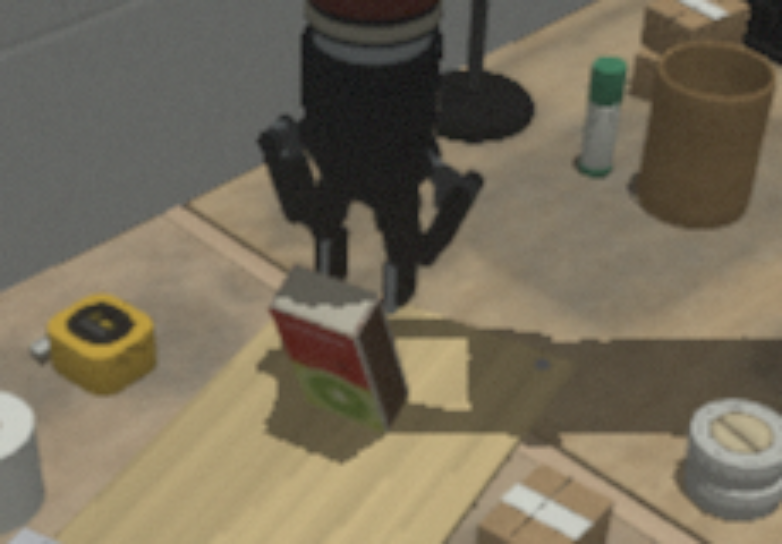

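Tilting well, no sliding: the box is near its balance. I keep pushing gently.

Call:
apply_moves(commands=[{"linear": [0.004, 0, 0], "delta_rot": [0, 0, 0], "fingers": 150}, {"linear": [0.008, 0, 0], "delta_rot": [0, 0, 0], "fingers": 150}, {"linear": [0.012, 0, 0], "delta_rot": [0, 0, 0], "fingers": 150}, {"linear": [0.015, 0, 0], "delta_rot": [0, 0, 0], "fingers": 150}, {"linear": [0.018, 0, 0], "delta_rot": [0, 0, 0], "fingers": 150}, {"linear": [0.018, 0, 0], "delta_rot": [0, 0, 0], "fingers": 150}, {"linear": [0.018, 0, 0], "delta_rot": [0, 0, 0], "fingers": 150}, {"linear": [0.018, 0, 0], "delta_rot": [0, 0, 0], "fingers": 150}])

```text
time: 4.4
tool_pos: [0.5279, 0.0795, 0.0972]
tool_rot: [-0.0, 0.855, 0.518, -0.0]
contact_force: [0.0, 0.5, 0.3]
gripper_width: 0.409
```

```bash
python3 - <<'E'
from h import *
print(state()['tool_pos'],bf(state()['tool_pos']),state()['contact_force'])
save('wrist','w4.png'); save('side','s4.png')
s=cv2.imread('pics/s4.png')
cv2.imwrite('pics/s4c.png',cv2.resize(s[140:300,180:410],None,fx=3.4,fy=3.4))
E
```

```text
[0.52793057 0.07948013 0.09722905] [-0.04708065  0.00214695] [0.01427078 0.53320763 0.33849345]
```

View pics/s4c.png

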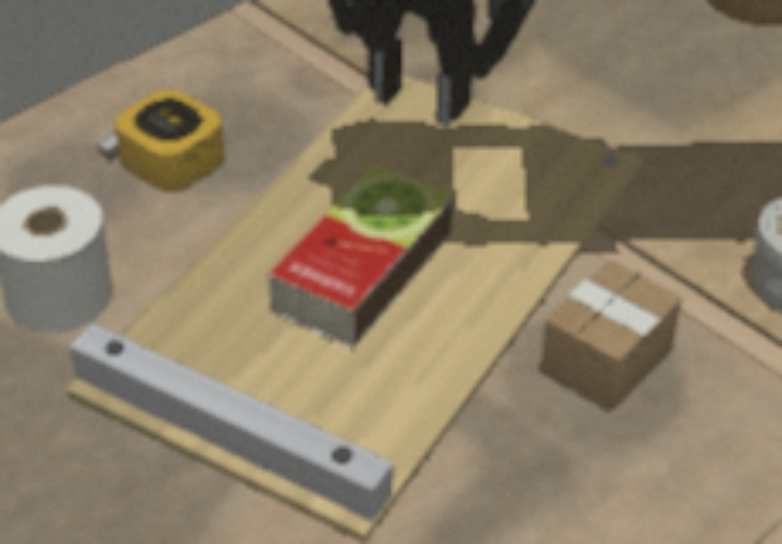

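View pics/w4.png

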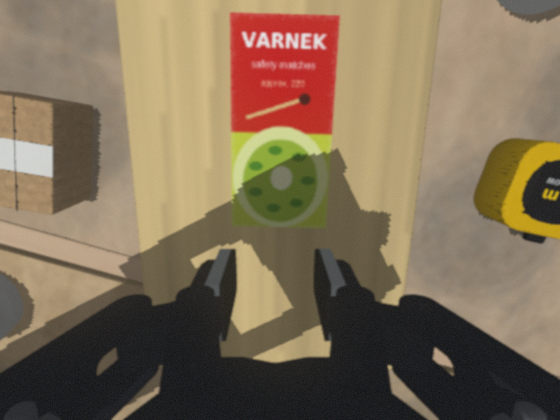

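```bash
python3 - <<'E'
from h import *
Bs=[]
for p in [(232,227),(327,227),(339,13),(230,13)]:
  P=wat(*p,.043); Bs.append(bf(P)); print(P.round(4),Bs[-1].round(4))
B=np.array(Bs); d=(B[2]+B[3]-B[0]-B[1])/2; print('len',np.linalg.norm(d),'yaw err deg',np.degrees(np.arctan2(d[1],d[0])))
m=(B[0]+B[1])/2
tx=m[0]-.03; P=np.r_[O+u*tx+v*(m[1]),.018]; plan(P)
E
```

```text
[0.5049 0.092  0.043 ] [-0.0469  0.0284]
[0.5565 0.065  0.043 ] [-0.0464 -0.0299]
[0.6123 0.1684 0.043 ] [ 0.0711 -0.0304]
[0.5619 0.1948 0.043 ] [0.0706 0.0265]
len 0.11750551162736769 yaw err deg -0.573363343443949
t 4.5 pos [0.528  0.0795 0.0973] w 0.412 F [-0.14  0.05  1.16]
lin [-0.0296  0.0026  0.0793] rot [-0.    0.    0.48]
```

Call:
apply_moves(commands=[{"linear": [-0.015, 0.001, 0], "delta_rot": [0, 0, 0.5], "fingers": 150}, {"linear": [-0.03, 0.003, 0], "delta_rot": [0, 0, 0.5], "fingers": 150}, {"linear": [-0.03, 0.003, 0.02], "delta_rot": [0, 0, 0.5], "fingers": 150}, {"linear": [-0.03, 0.003, 0.04], "delta_rot": [0, 0, 0.5], "fingers": 150}, {"linear": [-0.03, 0.003, 0.06], "delta_rot": [0, 0, 0.5], "fingers": 150}, {"linear": [-0.03, 0.003, 0.07], "delta_rot": [0, 0, 0.5], "fingers": 150}, {"linear": [-0.03, 0.003, 0.077], "delta_rot": [0, 0, 0.5], "fingers": 150}, {"linear": [-0.03, 0.003, 0.077], "delta_rot": [0, 0, 0.5], "fingers": 150}])

```text
time: 5.3
tool_pos: [0.5162, 0.0511, 0.0197]
tool_rot: [-0.0, 0.858, 0.514, -0.001]
contact_force: [-0.5, -0.2, 0.4]
gripper_width: 0.41
```

```bash
python3 - <<'E'
from h import *
print(bf(state()['tool_pos']),state()['tool_pos'],state()['contact_force'])
save('wrist','w5.png')
plan(np.r_[O+u*.0,.02])
E
```

```text
[-0.07764007 -0.00081845] [0.51615258 0.05112611 0.01969553] [-0.49338947 -0.15760324  0.35480942]
t 5.35 pos [0.5169 0.0512 0.0205] w 0.407 F [-0.09  0.63 -0.27]
lin [ 0.0772 -0.0014  0.0005] rot [ 0.01  0.   -0.03]
```

View pics/w5.png

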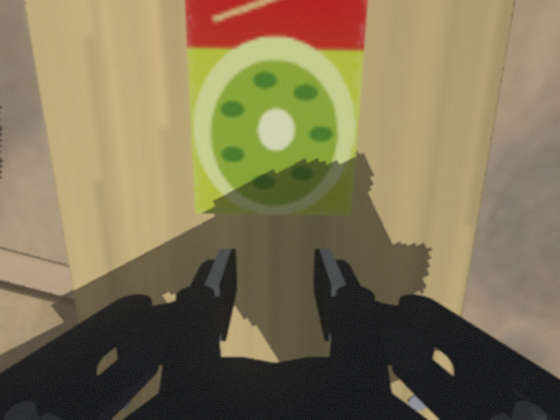

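Call:
apply_moves(commands=[{"linear": [0.012, 0, 0], "delta_rot": [0, 0, 0], "fingers": 150}, {"linear": [0.02, 0, 0], "delta_rot": [0, 0, 0], "fingers": 150}, {"linear": [0.03, 0, 0], "delta_rot": [0, 0, 0], "fingers": 150}, {"linear": [0.04, 0, 0], "delta_rot": [0, 0, 0], "fingers": 150}, {"linear": [0.05, 0, 0], "delta_rot": [0, 0, 0], "fingers": 150}, {"linear": [0.06, 0, 0], "delta_rot": [0, 0, 0], "fingers": 150}, {"linear": [0.07, 0, 0], "delta_rot": [0, 0, 0], "fingers": 150}, {"linear": [0.078, 0, 0], "delta_rot": [0, 0, 0], "fingers": 150}])

```text
time: 6.15
tool_pos: [0.5539, 0.1212, 0.0202]
tool_rot: [-0.0, 0.858, 0.514, -0.0]
contact_force: [-0.9, -0.9, 0.2]
gripper_width: 0.41
```

```bash
python3 - <<'E'
from h import *
print(bf(state()['tool_pos']),state()['tool_pos'],state()['contact_force'])
save('wrist','w6.png'); save('side','s6.png')
s=cv2.imread('pics/s6.png')
cv2.imwrite('pics/s6c.png',cv2.resize(s[140:300,180:410],None,fx=3.4,fy=3.4))
E
```

```text
[ 0.00198751 -0.00107324] [0.55388287 0.12124773 0.02021483] [-0.8977762  -0.8624435   0.23659508]
```

View pics/s6c.png

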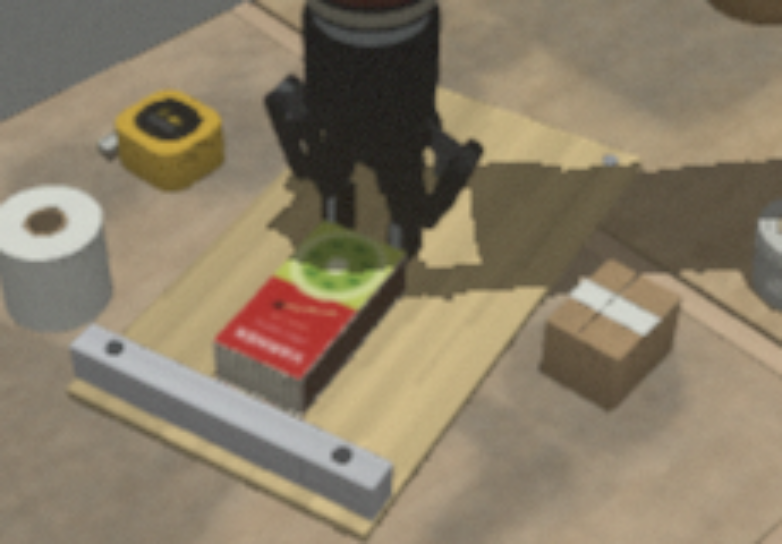

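View pics/w6.png

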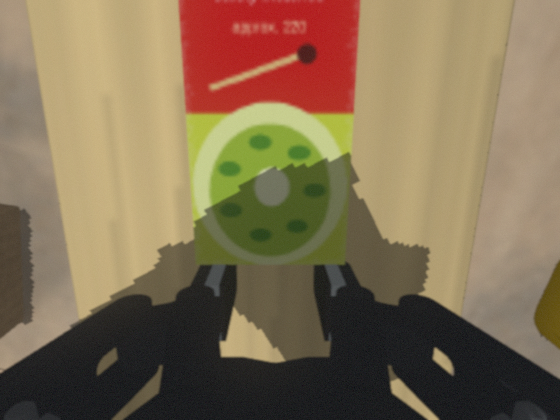

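Box straight against both fingers, about 20 mm short of the bar. Slow final approach.

Call:
apply_moves(commands=[{"linear": [0.003, 0, 0], "delta_rot": [0, 0, 0], "fingers": 150}, {"linear": [0.006, 0, 0], "delta_rot": [0, 0, 0], "fingers": 150}, {"linear": [0.009, 0, 0], "delta_rot": [0, 0, 0], "fingers": 150}, {"linear": [0.012, 0, 0], "delta_rot": [0, 0, 0], "fingers": 150}, {"linear": [0.014, 0, 0], "delta_rot": [0, 0, 0], "fingers": 150}, {"linear": [0.016, 0, 0], "delta_rot": [0, 0, 0], "fingers": 150}, {"linear": [0.017, 0, 0], "delta_rot": [0, 0, 0], "fingers": 150}, {"linear": [0.018, 0, 0], "delta_rot": [0, 0, 0], "fingers": 150}])

```text
time: 7.05
tool_pos: [0.562, 0.1363, 0.0203]
tool_rot: [0.0, 0.858, 0.514, -0.0]
contact_force: [0.5, -0.1, -0.2]
gripper_width: 0.414
```

```bash
python3 - <<'E'
from h import *
print(bf(state()['tool_pos']),state()['tool_pos'],state()['contact_force'],state()['contact_force'][:2]@u)
save('wrist','w7.png'); save('side','s7.png')
s=cv2.imread('pics/s7.png')
cv2.imwrite('pics/s7c.png',cv2.resize(s[180:300,190:310],None,fx=5,fy=5,interpolation=cv2.INTER_CUBIC))
E
```

```text
[ 0.01911574 -0.0011788 ] [0.56204359 0.13630728 0.02032777] [ 0.54302724 -0.14349046 -0.21151334] 0.12919549663836294
```

View pics/s7c.png

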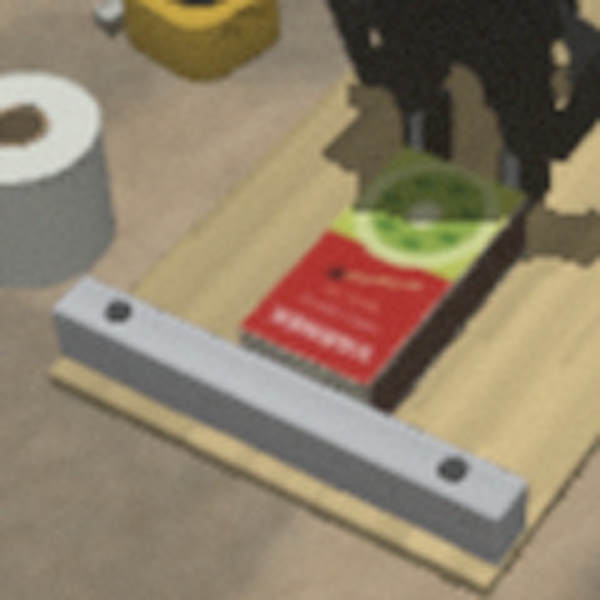

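Call:
apply_moves(commands=[{"linear": [0.001, 0, 0], "delta_rot": [0, 0, 0], "fingers": 150}, {"linear": [0.002, 0, 0], "delta_rot": [0, 0, 0], "fingers": 150}, {"linear": [0.003, 0, 0], "delta_rot": [0, 0, 0], "fingers": 150}, {"linear": [0.004, 0, 0], "delta_rot": [0, 0, 0], "fingers": 150}, {"linear": [0.004, 0, 0], "delta_rot": [0, 0, 0], "fingers": 150}, {"linear": [0.005, 0, 0], "delta_rot": [0, 0, 0], "fingers": 150}, {"linear": [0.005, 0, 0], "delta_rot": [0, 0, 0], "fingers": 150}, {"linear": [0.005, 0, 0], "delta_rot": [0, 0, 0], "fingers": 150}])

```text
time: 7.95
tool_pos: [0.5636, 0.1394, 0.0202]
tool_rot: [0.001, 0.858, 0.514, -0.002]
contact_force: [-3.2, -6.8, 4.0]
gripper_width: 0.413
```

```bash
python3 - <<'E'
from h import *
print(bf(state()['tool_pos']),state()['tool_pos'],state()['contact_force'],state()['contact_force'][:2]@u)
E
```

```text
[ 0.02253876 -0.0011253 ] [0.56360868 0.13935202 0.02023634] [-3.21439489 -6.80726358  4.02987745] -7.518888276909629
```

Call:
apply_moves(commands=[{"linear": [0.001, 0, 0], "delta_rot": [0, 0, 0], "fingers": 150}, {"linear": [0.001, 0, 0], "delta_rot": [0, 0, 0], "fingers": 150}, {"linear": [0.001, 0, 0], "delta_rot": [0, 0, 0], "fingers": 150}, {"linear": [0, 0, 0], "delta_rot": [0, 0, 0], "fingers": 150}, {"linear": [-0.004, 0, 0], "delta_rot": [0, 0, 0], "fingers": 150}, {"linear": [-0.012, 0, 0], "delta_rot": [0, 0, 0], "fingers": 150}, {"linear": [-0.03, 0, 0], "delta_rot": [0, 0, 0], "fingers": 150}, {"linear": [-0.05, 0, 0], "delta_rot": [0, 0, 0], "fingers": 150}])

```text
time: 8.75
tool_pos: [0.5402, 0.0958, 0.0202]
tool_rot: [-0.0, 0.857, 0.515, 0.0]
contact_force: [0.0, -0.4, 0.5]
gripper_width: 0.413
```

Call:
apply_moves(commands=[{"linear": [-0.01, 0, -0.03], "delta_rot": [0, 0, 0], "fingers": 150}, {"linear": [-0.02, 0, -0.07], "delta_rot": [0, 0, 0], "fingers": 150}, {"linear": [-0.03, 0, -0.11], "delta_rot": [0, 0, 0], "fingers": 150}, {"linear": [-0.04, 0, -0.15], "delta_rot": [0, 0, 0], "fingers": 150}, {"linear": [-0.04, 0, -0.18], "delta_rot": [0, 0, 0], "fingers": 150}, {"linear": [-0.04, 0, -0.2], "delta_rot": [0, 0, 0], "fingers": 150}, {"linear": [-0.04, 0, -0.2], "delta_rot": [0, 0, 0], "fingers": 150}, {"linear": [-0.04, 0, -0.2], "delta_rot": [0, 0, 0], "fingers": 150}])

```text
time: 9.55
tool_pos: [0.5215, 0.0608, 0.2196]
tool_rot: [-0.0, 0.858, 0.514, -0.0]
contact_force: [-0.6, 0.0, -0.8]
gripper_width: 0.415
```

```bash
python3 - <<'E'
from h import *
print(bf(state()['tool_pos']),state()['tool_pos'],state()['contact_force'])
for n in ('wrist','side','top'): save(n,n[0]+'8.png')
s=cv2.imread('pics/s8.png')
cv2.imwrite('pics/s8c.png',cv2.resize(s[160:300,190:330],None,fx=4.2,fy=4.2,interpolation=cv2.INTER_CUBIC))
s=cv2.imread('pics/t8.png')
cv2.imwrite('pics/t8c.png',cv2.resize(s[130:280,200:350],None,fx=4,fy=4,interpolation=cv2.INTER_CUBIC))
E
```

```text
[-0.06658686 -0.00092573] [0.52145341 0.06082591 0.21963849] [-0.62165061  0.03322069 -0.79168101]
```

View pics/s8c.png

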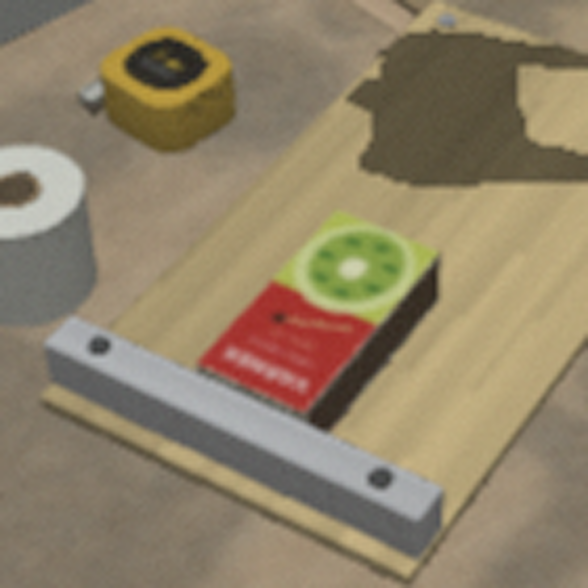

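View pics/t8c.png

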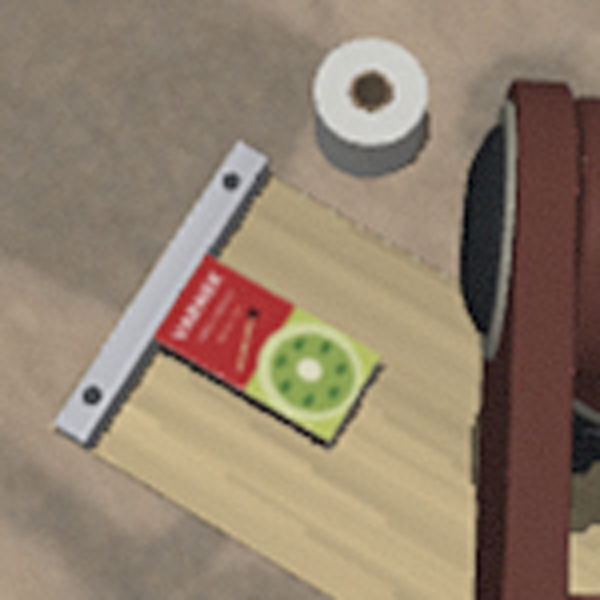

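View pics/w8.png

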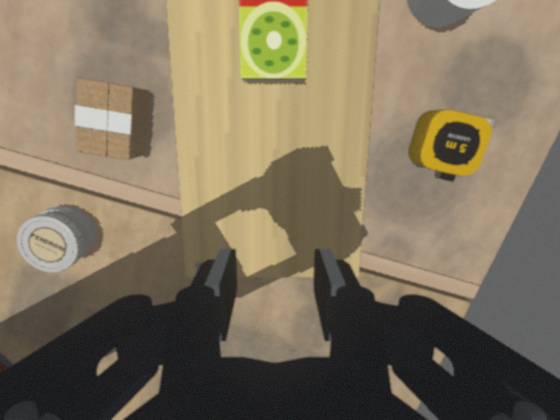

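```bash
python3 - <<'E'
from h import *
T=lambda u,v:(u/4+200,v/4+130)
S=lambda u,v:(u/4.2+190,v/4.2+160)
for nm,f,cs in (('top',T,[(207,255),(158,341),(329,445),(381,360)]),('side',S,[(200,362),(309,412),(438,258),(337,213)])):
  B=np.array([bf(atz(nm,*f(*c),.043)) for c in cs]); print(B.round(4))
  d=(B[0]+B[1]-B[2]-B[3])/2; w=B[0]-B[1]+B[3]-B[2]; print('yaw',np.degrees(np.arctan2(d[1],d[0])),np.degrees(np.arctan2(-w[0],w[1])) ,np.linalg.norm(d))
print([bf(atz('top',*T(*c),.037)).round(4) for c in ((268,160),(93,445))])
B=[bf(wat(*c,.043)) for c in ((241,78),(306,79))]; print(B)
print([bf(wat(*c,.009)) for c in ((183,276),(361,276))])
E
```

```text
[[ 0.1501 -0.0296]
 [ 0.1471  0.0282]
 [ 0.0327  0.0299]
 [ 0.0323 -0.0273]]
yaw -0.993213275517379 -178.74558817435647 0.11609117124651361
[[ 0.1516 -0.0243]
 [ 0.1518  0.0335]
 [ 0.0401  0.0334]
 [ 0.0377 -0.0242]]
yaw 0.0008096039179086733 178.70125872886683 0.11279327864411302
[array([ 0.1512, -0.0992]), array([0.1477, 0.0972])]
[array([0.03158095, 0.0302442 ]), array([ 0.03072813, -0.02702852])]
[array([-0.17698048,  0.10546893]), array([-0.17665013, -0.097658  ])]
```

```bash
python3 -c "
from h import *
print(job_done())"
```

```text
the job is handed in; nothing more can be done
None
```

I tipped the matchbox towards the stop bar with the gripper half open. It landed flat on its broad side, and I pushed it square along the board until it met the bar. Contact showed as about 7.5 N straight back along the board. I then backed off, raised the tool about 20 cm and handed the job in after about 9.7 s of the 45 s.

**Position:** The former upper end sits at x ≈ 0.147–0.150 m from the top view and about 0.152 m from the side view. The bar face is at 0.150 m. The foot end is at about 0.032 m and the box is within about 5 mm of the board's middle.

**Squareness:** The top view put the box about 1° off my board axis. In the same view the bar itself reads about 1° off, in the same direction, so the box is square to the bar within roughly 1°. The side view gave 0° from the box's length, but about 1.3° the other way from its ends.

**Disagreements:** The side view made the box 113 mm long and the top view 116 mm, against the real 118 mm. The difference is within reading error.

**Bystanders:** The arm never went near the label roll, tape measure or small kraft box. They look unmoved in the last pictures, though I did not re-measure them.

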